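# Fill the budgie treat feeder to its red mark and slide the cover shut

### The arm

A 6-joint arm with a two-finger parallel gripper is mounted at the origin on the work surface. World frame = base frame: x ahead of the robot, y to its left, z up, the work surface at z = 0. Lengths are in m, angles in degrees, forces in N, time in s.
With the tool pointing down it reaches from about 0.325 to 0.775 m from the base axis. Payload 5.5 kg.
Tool frame: the origin (TCP) lies at the centre of the arm's flange, where the gripper is bolted on; the fingertips stand 182 mm ahead of it and the grasp point (between the pads) lies 163 mm ahead of it; z points along the fingers, y is the line along which they close (so a half turn about z gives the same grasp; the last joint's range is limited). The gripper opens to 88 mm and grips with 3 to 60 N. Pads are 20 mm wide; open, the fingers measure 115 mm over their backs; the gripper's body (75 mm by 178 mm) begins 61 mm behind the grasp point.
Start: joints at [74.043, 5.22, 70.514, -0, 104.267, -3.249], TCP at [0.132, 0.585, 0.405] pointing down, gripper open.
Joint ranges: [-164.24, 164.24], [-49.07, 125.15], [9.68, 141.18], [-86.29, 266.29], [3.28, 154.24], [-151.56, 151.56]. Speed limits (degrees/s): [147.25, 147.25, 172.46, 180, 180, 180].

### API

Orientations are given as [roll, pitch, yaw] about the fixed x, y, z axes, in that order (R = Rz(yaw) Ry(pitch) Rx(roll)).
In Python, from station import r gives the robot as it stands. The module is installed in compiled form; this text tells all that it offers. Calls block until the motion is done:
- r.reach(position, orientation): joint-space move of the TCP to a pose.
- r.servo_line(position, rotation=None, speed=0.15): straight line of the TCP; rotation=None keeps the orientation; speed is the mean speed in m/s.
- r.move_joints(angles): joint-space move.
- r.let_go() and r.grab(squeeze=None): open the fingers fully, or close them until they stop; squeeze is the grip in N (None keeps the last).
- r.wait(seconds).
- r.inverse_kinematics(position, orientation): joint angles nearest the present ones, or None.
- r.sense(): the state.
- r.snapshot(name): name is "scene" or "top"; returns a dict with "frame" (400x640x3 uint8, red, green, blue), "fx", "fy", "cx", "cy" (pixels), "dist_coeffs" ([k1, k2, p1, p2, k3] as OpenCV has them; the pictures are not rectified), "R" (3x3) and "t" (3): a world point X has camera coordinates R X + t. Camera axes: x right, y down, z forward; pixel columns grow to the right and rows downward; lengths in m; the calibration is good to about 2 mm. A picture is of the moment at which its call begins. There is no depth.
A pose or a line that the arm cannot do raises r.IKError and nothing moves.
- r.hand_in(): hands the job in; it is judged then, once.
The state is a dict: "clock": time; "joints": joint angles; "joint_vel": joint speeds; "joint_torque": joint torques, N m; "tcp_pos": TCP position; "orientation": TCP orientation; "contact_force": force on the tool from outside, world axes, zero at the start; "torque": the same for the moment, N m; "opening": finger opening in m; "gripper_force": force on a finger pad.
Only numpy, scipy, OpenCV 4.12 (cv2) and the standard library are available. Lean on these libraries where they do the work, as an engineer would, in place of code of your own. Each camera call takes 0.05 s, during which the arm holds its last target. There are 200 camera calls.

### The job

Stack seed discs flat in the clear tube of the treat feeder until the top of the stack is level with the red mark, leaving the spare disc on the table. Then slide the feeder's blue cover fully home over the tube and let go. Do not shove the dish, ball, cups, clamp or clothespin about.

Things in the scene. Friction and masses are not known exactly. Their poses are not given: they have to be found in the camera images.
- feeder: treat feeder fixed to the table: white base 84 x 210 mm (own x by y), 6 mm thick; a deck 64 mm wide, its top 42 mm above the table, runs along its y axis. A clear round tube, inside 43 mm wide, 36 mm deep, opens through the deck's clear part at y = -50 mm; the +y half is white. A red ring round the tube marks the fill height. Origin: centre of its underside on the table, z up
- tube_mouth (a point): centre of the tube's round opening (42 to 43 mm across), level with the deck top, 42 mm above the table
- tube_floor (a point): centre of the tube's floor, 6 mm above the table, 36 mm below the mouth
- fill_mark (a point): the point on the tube's axis level with the red mark, 28 mm above the tube floor (the height of two discs); 34 mm above the table
- cover (a joint): slide of the blue cover along the feeder's y axis, m: 0 = fully home over the tube, at its stop; 0.11 = fully open, at the other stop; grows as the cover moves to the feeder's +y. Starts between 0.085 and 0.11, clear of the tube mouth. About 1.5 N of friction; stays where it is left. A third disc in the tube would stand 6 mm above the deck and block it
- cover_grip (a point): centre of the top of the yellow fin on the cover, 68.5 mm above the table. The fin is centred on the cover, 36 mm long along the feeder's x, 12 mm thick along the feeder's y (the slide direction), 22 mm tall. The blue plate under it is 76 mm (x) by 66 mm (y), its top 46.5 mm above the table; lips at its sides hug the deck
- disc_a: a pressed-seed disc, brown, cork-coloured, plain cylinder 36 mm across and 14 mm thick, about 16 g; lies flat on the table; one of three identical discs. Origin: centre of its underside, z up
- disc_b: a pressed-seed disc, brown, cork-coloured, plain cylinder 36 mm across and 14 mm thick, about 16 g; lies flat on the table; one of three identical discs. Origin: centre of its underside, z up
- disc_c: a pressed-seed disc, brown, cork-coloured, plain cylinder 36 mm across and 14 mm thick, about 16 g; lies flat on the table; one of three identical discs. Origin: centre of its underside, z up
- dish: white ceramic feeding dish, a bowl 100 mm across and 35 mm tall. Origin: centre of its underside
- cups_tall: tier of four stacked clear storage cups with a white lid, 76 mm across, 191 mm tall. Origin: centre of its underside
- cups_short: tier of two stacked clear storage cups with a white lid, 76 mm across, 99 mm tall. Origin: centre of its underside
- perch_clamp: steel perch clamp lying flat, with a wooden perch stub pointing along its +x; about 165 x 110 mm, 16 mm tall. Origin: near its middle, at its underside
- clothespin_toy: wooden clothespin toy with three coloured beads at its -x end, 120 x 25 mm, 14 mm tall. Origin: middle of the pin, underside
- rattle_ball_center (a point): purple plastic rattle ball, 40 mm across, free to roll on the table. The point is its centre
There are look-alikes about, which are no part of the job. What is shaped like the disc_b but turquoise is not meant.

How it is judged (in metres and radians):
On the way, in this order (a step that is already met when the one before it is completed fails the run):
1. two discs lie flat in the tube, the stack level with the red mark, the cover still clear of the tube (((horizontal distance between each of disc_a, disc_b and tube_mouth below 0.008 m and z of disc_a in the frame of tube_floor between -0.003 and 0.0315 m and angle between the z axis of each of disc_a, disc_b and the z axis of feeder, either way round below 0.12 rad and z of disc_b in the frame of tube_floor between -0.003 and 0.0315 m and horizontal distance between disc_c and tube_mouth above 0.04 m and height (world z) of disc_c below 0.02 m and z of any of disc_a, disc_b in the frame of tube_floor above 0.011 m) or (horizontal distance between each of disc_a, disc_c and tube_mouth below 0.008 m and z of disc_a in the frame of tube_floor between -0.003 and 0.0315 m and angle between the z axis of each of disc_a, disc_c and the z axis of feeder, either way round below 0.12 rad and z of disc_c in the frame of tube_floor between -0.003 and 0.0315 m and horizontal distance between disc_b and tube_mouth above 0.04 m and height (world z) of disc_b below 0.02 m and z of any of disc_a, disc_c in the frame of tube_floor above 0.011 m) or (horizontal distance between each of disc_b, disc_c and tube_mouth below 0.008 m and z of disc_b in the frame of tube_floor between -0.003 and 0.0315 m and angle between the z axis of each of disc_b, disc_c and the z axis of feeder, either way round below 0.12 rad and z of disc_c in the frame of tube_floor between -0.003 and 0.0315 m and horizontal distance between disc_a and tube_mouth above 0.04 m and height (world z) of disc_a below 0.02 m and z of any of disc_b, disc_c in the frame of tube_floor above 0.011 m)) and value of joint cover above 0.05 m), for 0.2 s.
2. the cover is fully home over the tube (value of joint cover below 0.003 m), for 0.2 s.
At the end, for the whole second after the job is handed in: Two discs lie flat in the tube (within about 7 degrees), their top level with the red mark to about 3 mm; the third disc lies outside the feeder on the table; the cover is home to within 3 mm of its stop; all is released and at rest (((horizontal distance between each of disc_a, disc_b and tube_mouth below 0.008 m and z of disc_a in the frame of tube_floor between -0.003 and 0.0315 m and angle between the z axis of each of disc_a, disc_b and the z axis of feeder, either way round below 0.12 rad and z of disc_b in the frame of tube_floor between -0.003 and 0.0315 m and horizontal distance between disc_c and tube_mouth above 0.04 m and height (world z) of disc_c below 0.02 m and z of any of disc_a, disc_b in the frame of tube_floor above 0.011 m) or (horizontal distance between each of disc_a, disc_c and tube_mouth below 0.008 m and z of disc_a in the frame of tube_floor between -0.003 and 0.0315 m and angle between the z axis of each of disc_a, disc_c and the z axis of feeder, either way round below 0.12 rad and z of disc_c in the frame of tube_floor between -0.003 and 0.0315 m and horizontal distance between disc_b and tube_mouth above 0.04 m and height (world z) of disc_b below 0.02 m and z of any of disc_a, disc_c in the frame of tube_floor above 0.011 m) or (horizontal distance between each of disc_b, disc_c and tube_mouth below 0.008 m and z of disc_b in the frame of tube_floor between -0.003 and 0.0315 m and angle between the z axis of each of disc_b, disc_c and the z axis of feeder, either way round below 0.12 rad and z of disc_c in the frame of tube_floor between -0.003 and 0.0315 m and horizontal distance between disc_a and tube_mouth above 0.04 m and height (world z) of disc_a below 0.02 m and z of any of disc_b, disc_c in the frame of tube_floor above 0.011 m)) and value of joint cover below 0.003 m and linear speed of each of disc_a, disc_b, disc_c below 0.02 m/s); the robot touches nothing.
It fails at once if the dish, rattle ball, a cup tier, the perch clamp or the clothespin toy is shoved more than 30 mm (distance of any of dish, rattle_ball_center, cups_tall, cups_short, perch_clamp, clothespin_toy from where it was at the start of the episode above 0.03 m).
It also fails if it takes over 58 s, if anything falls off the work surface, if the arm or the gripper's body presses on something with over 40 N, if the wrist force passes 120 N, or if a joint passes its speed limit or range.

## Working session

There is one attempt and no reset: what is moved stays moved. The work goes in short steps, each a Python script; the robot and the scene stay as the last script left them, time stands still between calls to the robot, and variables do not carry over. Pictures are saved under pics/ and viewed, at most 10 in all, crops included, and the job is handed in when it is done.

```bash
mkdir -p pics; python3 - <<'E'
from station import r
import cv2,pickle,numpy as np
d={}
for n in("scene","top"):
    s=r.snapshot(n);d[n]=s;cv2.imwrite(f"pics/{n}0.png",s["frame"][:,:,::-1])
    R,t=np.array(s["R"]),np.array(s["t"]);print(n,s["fx"],s["cx"],s["cy"],s["dist_coeffs"],(-R.T@t).round(3),R[2].round(2))
pickle.dump(d,open("s0.pkl","wb"));st=r.sense();print(st["clock"],st["tcp_pos"],st["orientation"],st["opening"])
E
```

```text
scene 378.99278901388294 316.6736037487083 196.94705020347894 [0.00280475 0.         0.         0.         0.        ] [1.121 0.658 0.605] [-0.58 -0.62 -0.53]
top 382.99676678671915 328.2094559901449 195.24245687942013 [0.00154962 0.         0.         0.         0.        ] [0.337 0.041 1.054] [ 0.24  0.   -0.97]
0.1 [0.13201614 0.58534884 0.40362606] [-1.79899222e+02 -4.80901562e-03  1.67289461e+02] 0.08756471774372702
```

View pics/scene0.png

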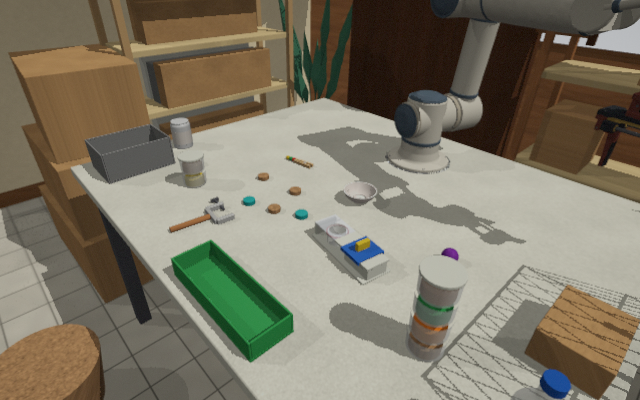

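View pics/top0.png

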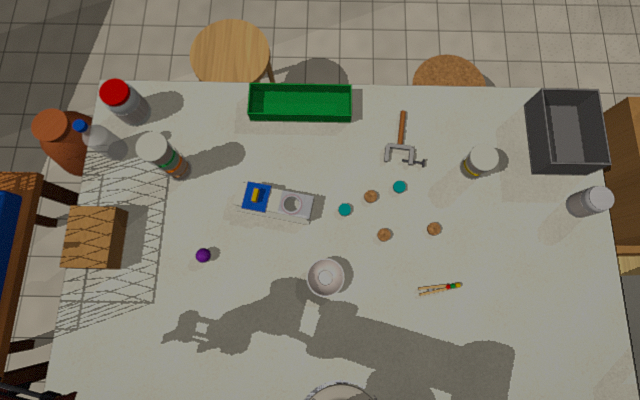

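The scene view shows brown discs near (263,176), (295,190) and (274,208), turquoise look-alikes at (249,200) and (301,214), and the yellow fin at (362,244). In the top view the brown discs are at (371,196), (384,234) and (433,228), the fin is at about (258,195) and the tube at about (292,204). Next I measure them and enlarge the feeder.

```bash
cat > h.py <<'E'
import cv2,numpy as np
def ray(s,p):
    q=cv2.undistortPoints(np.float64([[p]]),np.float64([[s["fx"],0,s["cx"]],[0,s["fy"],s["cy"]],[0,0,1]]),np.float64(s["dist_coeffs"]))[0,0]
    R,t=np.array(s["R"]),np.array(s["t"]);d=R.T@[q[0],q[1],1.];return -R.T@t,d/np.linalg.norm(d)
def plane(s,p,z):
    o,d=ray(s,p);return o+d*(z-o[2])/d[2]
def tri(s1,p1,s2,p2):
    o1,d1=ray(s1,p1);o2,d2=ray(s2,p2);A=np.c_[d1,-d2];k=np.linalg.lstsq(A,o2-o1,rcond=None)[0]
    a,b=o1+k[0]*d1,o2+k[1]*d2;return (a+b)/2,np.linalg.norm(a-b)
def proj(s,X):
    K=np.float64([[s["fx"],0,s["cx"]],[0,s["fy"],s["cy"]],[0,0,1]])
    return cv2.projectPoints(np.float64([X]),cv2.Rodrigues(np.array(s["R"]))[0],np.float64(s["t"]),K,np.float64(s["dist_coeffs"]))[0][0,0]
def blobs(s,lo,hi,amin,box):
    m=cv2.inRange(cv2.cvtColor(s["frame"],cv2.COLOR_RGB2HSV),np.array(lo),np.array(hi));x0,y0,x1,y1=box
    n,l,st,c=cv2.connectedComponentsWithStats(m[y0:y1,x0:x1])
    return [(c[i]+[x0,y0],st[i,4],st[i,:4].tolist()) for i in range(1,n) if st[i,4]>=amin]
E
python3 - <<'E'
import pickle;from h import *
d=pickle.load(open("s0.pkl","rb"));S,T=d["scene"],d["top"]
B={"scene":(240,160,330,230),"top":(335,180,450,245)}
C={"scene":(310,205,400,285),"top":(230,170,330,235)}
for n,s in d.items():
    for nm,lo,hi,bx in(("brown",(4,90,60),(18,255,255),B),("blue",(105,150,60),(125,255,255),C),("yellow",(18,120,90),(32,255,255),C)):
        for c,a,b in blobs(s,lo,hi,15,bx[n]):print(n,nm,c.round(1),a,b,plane(s,c,{"brown":.008,"blue":.0465,"yellow":.0605}[nm]).round(4))
ims=[]
for n,(x0,y0,x1,y1) in(("scene",(310,210,400,285)),("top",(235,175,325,230))):
    ims.append(cv2.resize(d[n]["frame"][y0:y1,x0:x1,::-1],None,fx=4.4 if n=="top" else 4.4,fy=4.4,interpolation=cv2.INTER_CUBIC))
h=max(i.shape[0] for i in ims);ims=[cv2.copyMakeBorder(i,0,h-i.shape[0],0,0,0) for i in ims]
cv2.imwrite("pics/crop.png",np.hstack(ims))
E
```

```text
scene brown [303.2 163.3] 64 [52, 0, 21, 8] [ 0.3472 -0.2296  0.008 ]
scene brown [263.2 176.3] 67 [18, 13, 11, 8] [ 0.5061 -0.2452  0.008 ]
scene brown [295.  190.6] 78 [50, 27, 11, 8] [ 0.4869 -0.108   0.008 ]
scene brown [273.8 208.4] 93 [28, 44, 12, 10] [ 0.595  -0.0726  0.008 ]
scene blue [360.6 251.9] 445 [31, 35, 43, 25] [0.5906 0.246  0.0465]
scene yellow [362.4 244.2] 122 [46, 33, 14, 13] [0.5809 0.2414 0.0605]
top brown [370.3 195.8] 124 [29, 10, 13, 12] [ 0.5943 -0.0748  0.008 ]
top brown [433.5 228.5] 135 [92, 43, 14, 12] [ 0.5049 -0.2483  0.008 ]
top brown [383.7 234.3] 128 [43, 48, 13, 13] [ 0.4862 -0.1109  0.008 ]
top blue [256.1 196.7] 518 [12, 12, 29, 30] [0.576  0.2384 0.0465]
top yellow [254.5 194.7] 56 [22, 18, 6, 14] [0.5781 0.2404 0.0605]
```

View pics/crop.png

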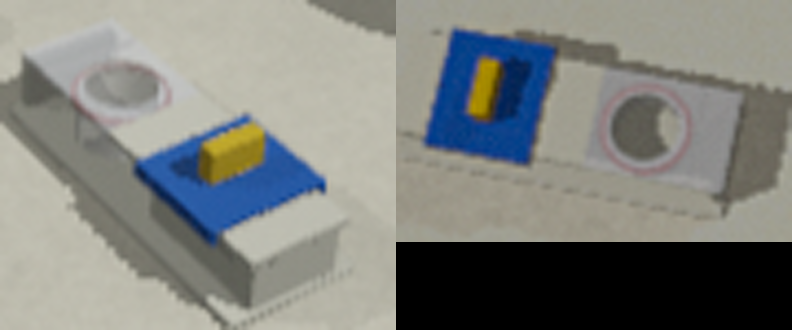

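The crop shows the mouth and red ring centred near top-view pixel (291.5,204), and near scene-view pixel (338,230). The fin is intact on the blue plate, and the tube end is away from the cover. Next I fit the ring, plate and discs.

```bash
python3 - <<'E'
import pickle;from h import *
d=pickle.load(open("s0.pkl","rb"));S,T=d["scene"],d["top"]
e={}
for n,(x0,y0,x1,y1) in(("scene",(322,217,356,243)),("top",(278,190,306,220))):
    k=8;im=cv2.resize(d[n]["frame"][y0:y1,x0:x1],None,fx=k,fy=k,interpolation=cv2.INTER_CUBIC)
    a=cv2.cvtColor(im,cv2.COLOR_RGB2LAB)[:,:,1].astype(float)
    base=np.median(a);m=(a>base+4).astype(np.uint8)
    nn,l,st,c=cv2.connectedComponentsWithStats(m);keep=np.isin(l,[i for i in range(1,nn) if st[i,4]>150])
    pts=np.argwhere(keep)[:,::-1].astype(np.float32);el=cv2.fitEllipse(pts)
    ctr=(np.array(el[0])+.5)/k-.5+[x0,y0];e[n]=ctr
    print(n,base,len(pts),"ring centre",ctr.round(2),"axes",np.array(el[1])/k,el[2],plane(d[n],ctr,.042).round(4),plane(d[n],ctr,.034).round(4))
print("ring tri",tri(S,e["scene"],T,e["top"]))
for ps,pt in(([263.2,176.3],[433.5,228.5]),([295,190.6],[383.7,234.3]),([273.8,208.4],[370.3,195.8]),([362.4,244.2],[254.5,194.7])):print(*[np.round(v,4) for v in tri(S,ps,T,pt)])
# plate corners
for n,bx in(("scene",(310,205,400,285)),("top",(230,170,330,235))):
    hs=cv2.cvtColor(d[n]["frame"],cv2.COLOR_RGB2HSV);m=cv2.inRange(hs,np.array((105,120,30)),np.array((128,255,255)))|cv2.inRange(hs,np.array((18,120,90)),np.array((32,255,255)))
    M=np.zeros_like(m);M[bx[1]:bx[3],bx[0]:bx[2]]=m[bx[1]:bx[3],bx[0]:bx[2]]
    c=max(cv2.findContours(M,0,1)[0],key=cv2.contourArea);h=cv2.convexHull(c)
    q=cv2.approxPolyDP(h,4,True)[:,0];P=np.array([plane(d[n],p,.0465) for p in q]);print(n,q.tolist(),P[:,:2].round(3).tolist())
E
```

```text
scene 127.0 2834 ring centre [339.66 233.12] axes [14.80650425 31.97680473] 119.13712310791016 [0.5716 0.1618 0.042 ] [0.5638 0.1547 0.034 ]
top 128.0 6158 ring centre [291.31 203.89] axes [19.35501289 19.97397232] 69.02054595947266 [0.5591 0.1429 0.042 ] [0.5609 0.1437 0.034 ]
ring tri (array([0.55998379, 0.14680187, 0.02815642]), np.float64(0.006681157468942326))
[ 0.5047 -0.2482  0.0066] 0.0013
[ 0.4858 -0.1104  0.0066] 0.0016
[ 0.5942 -0.0746  0.0069] 0.0009
[0.5789 0.2403 0.0588] 0.0008
scene [[365, 237], [383, 252], [358, 265], [341, 247]] [[0.542, 0.217], [0.553, 0.28], [0.628, 0.271], [0.611, 0.204]]
top [[248, 182], [270, 186], [264, 211], [242, 207]] [[0.617, 0.263], [0.607, 0.203], [0.537, 0.215], [0.547, 0.274]]
```

```bash
cat >> h.py <<'E'
from station import r
import pickle
L=.182
def go(x,y,tip,yaw):r.reach([x,y,tip+L],[180,0,yaw])
def line(x,y,tip,v=.15):r.servo_line([x,y,tip+L],speed=v)
def pick(x,y,tip=.008):
    go(x,y,.06,170);line(x,y,tip);r.grab(8);print("grip1",r.sense()["opening"],r.sense()["tcp_pos"])
    r.let_go();line(x,y,.03,.2);go(x,y,.03,80);line(x,y,tip);r.grab(15);s=r.sense();print("grip2",s["opening"],s["tcp_pos"])
    line(x,y,.12,.3)
def snap(tag):
    d={n:r.snapshot(n) for n in("scene","top")};pickle.dump(d,open(tag+".pkl","wb"));return d
def crops(d,tag,bs,k):
    ims=[cv2.resize(d[n]["frame"][b[1]:b[3],b[0]:b[2],::-1],None,fx=k,fy=k,interpolation=cv2.INTER_CUBIC) for n,b in zip(("scene","top"),bs)]
    h=max(i.shape[0] for i in ims);cv2.imwrite(f"pics/{tag}.png",np.hstack([cv2.copyMakeBorder(i,0,h-i.shape[0],0,0,0) for i in ims]))
def ring(s,c0,rx):
    """centre of the red ring: strongest redness along spokes round c0, then an ellipse fit"""
    a=cv2.cvtColor(s["frame"],cv2.COLOR_RGB2LAB)[:,:,1].astype(np.float32);P=[]
    for th in np.arange(0,2*np.pi,.1):
        u=np.array([np.cos(th)*rx[0],np.sin(th)*rx[1]]);k=np.arange(.7,1.3,.02)
        q=(np.array(c0)+np.outer(k,u)).astype(np.float32);v=cv2.remap(a,q[:,0].copy(),q[:,1].copy(),cv2.INTER_CUBIC)[:,0]
        if v.max()>np.median(a)+3:P.append(q[v.argmax()])
    el=cv2.fitEllipse(np.float32(P));return np.array(el[0]),el[1],el[2],len(P)
E
python3 - <<'E'
from h import *
d=pickle.load(open("s0.pkl","rb"));S,T=d["scene"],d["top"]
a=ring(S,(337.5,230.5),(11.5,7));b=ring(T,(291.3,203.9),(9.7,9.7));print(a,b)
print(plane(S,a[0],.042),plane(T,b[0],.042),tri(S,a[0],T,b[0]))
pick(.4858,-.1104);go(.559,.144,.10,80);print(r.sense()["clock"],r.sense()["tcp_pos"],r.sense()["opening"])
E
```

```text
(array([336.91317749, 230.81999207]), (12.887364387512207, 21.91263771057129), 92.76107025146484, 53) (array([291.36160278, 203.89360046]), (19.27353286743164, 19.812782287597656), 65.30781555175781, 63)
[0.56995297 0.15078495 0.042     ] [0.55910044 0.14271553 0.042     ] (array([0.56125228, 0.14329474, 0.03333918]), np.float64(0.0007591424394644922))
grip1 0.03551820449361038 [ 0.48578024 -0.11040154  0.18998208]
grip2 0.03515709074177676 [ 0.48579836 -0.11041125  0.19002899]
9.575 [0.55893287 0.14308965 0.28130615] 0.03576914336056747
```

The ring triangulates to (0.561, 0.143, 0.033), which matches the 34 mm mark with 0.8 mm skew. The disc is held at 35.2 mm. I'll hover over the tube and check.

```bash
python3 - <<'E'
from h import *
line(.5613,.1433,.056);r.wait(.2);d=snap("s1");s=r.sense();print(s["clock"],s["tcp_pos"],s["contact_force"])
crops(d,"hover",((300,190,400,285),(245,165,335,245)),4)
E
```

```text
10.3167 [0.56154735 0.14329822 0.2392261 ] [-0.08230703  0.62465861 -0.16537307]
```

View pics/hover.png

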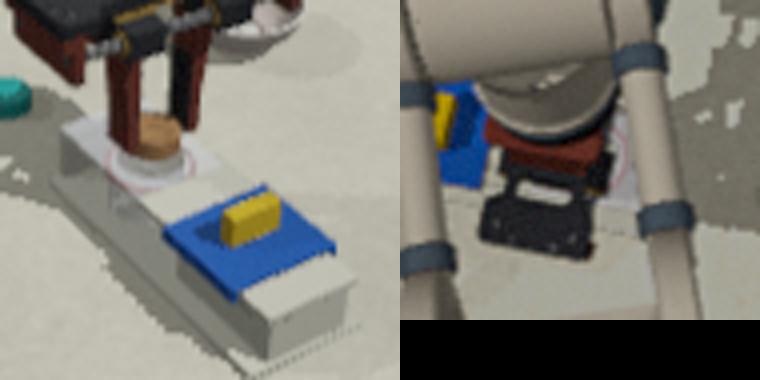

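The scene crop shows the disc at crop (135–182, 112–160) over the mouth, partly behind a finger, and it looks centred on the ring. I'll compare its edges numerically, then insert it if they agree.

```bash
python3 - <<'E'
from h import *
d=pickle.load(open("s1.pkl","rb"));S=d["scene"]
m=[b for b in blobs(S,(4,90,60),(18,255,255),15,(325,205,360,240))];print([(c.round(1),a,b) for c,a,b in m])
th=np.linspace(0,2*np.pi,60);tip=.2392-.182;b=tip-.008
O=np.array([proj(S,[.5615+.018*np.cos(t),.1433+.018*np.sin(t),z]) for t in th for z in(b,b+.014)])
print("expected",O.min(0)-[325,205],O.max(0)-[325,205])
ok=m and abs(325+m[0][2][0]+m[0][2][2]-.5-O[:,0].max())<1.3 and abs(205+m[0][2][1]+m[0][2][3]-.5-O[:,1].max())<1.3
print(ok)
if ok:
    line(.5613,.1433,.0435,.06);s=r.sense();print(s["tcp_pos"],s["contact_force"]);r.wait(.15)
    r.let_go();r.wait(.2);line(.5613,.1433,.12,.2);go(.505,-.248,.15,170);d=snap("s2");print(r.sense()["clock"])
    crops(d,"drop1",((300,190,400,285),(245,165,335,245)),4)
E
```

```text
[(array([337.3, 221.7]), np.int32(154), [6, 2, 15, 23]), (array([348. , 216.7]), np.int32(15), [22, 8, 3, 9])]
expected [ 4.99859518 11.92908293] [19.86132    25.13576372]
True
[0.56108782 0.14333926 0.22470207] [-0.02672471  0.21401407 -0.06704993]
14.5583
```

View pics/drop1.png

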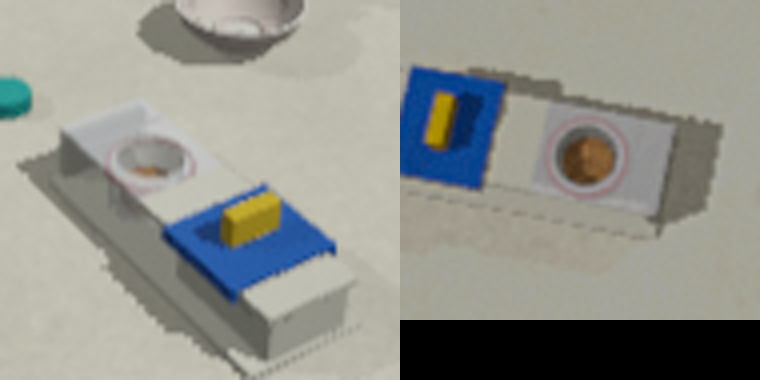

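The first disc fills the tube bottom as a round patch at top crop (588,160), so it is in and lies flat. The second disc follows the same procedure.

```bash
python3 - <<'E'
from h import *
pick(.5047,-.2482);go(.5613,.1433,.10,80);line(.5613,.1433,.056);r.wait(.2);S=r.snapshot("scene");s=r.sense();print(s["clock"],s["tcp_pos"],s["opening"])
m=[b for b in blobs(S,(4,90,60),(18,255,255),15,(325,205,360,240))];print([(c.round(1),a,b) for c,a,b in m])
th=np.linspace(0,2*np.pi,60);b=s["tcp_pos"][2]-.19
O=np.array([proj(S,[.5615+.018*np.cos(t),.1433+.018*np.sin(t),z]) for t in th for z in(b,b+.014)])
q=max(m,key=lambda v:v[1])[2];e=(325+q[0]+q[2]-.5-O[:,0].max(),205+q[1]+q[3]-.5-O[:,1].max());print("edge error px",e)
if max(map(abs,e))<1.3:
    line(.5613,.1433,.0435,.06);s=r.sense();print(s["tcp_pos"],s["contact_force"]);r.wait(.15)
    r.let_go();r.wait(.2);line(.5613,.1433,.12,.2);go(.56,-.05,.15,170);d=snap("s3");print(r.sense()["clock"])
    crops(d,"drop2",((300,190,400,285),(245,165,335,245)),4)
E
```

```text
grip1 0.03537996659750876 [ 0.50466505 -0.24819488  0.18993276]
grip2 0.03511057132797375 [ 0.50471125 -0.2482163   0.19004615]
22.8 [0.56165625 0.14327738 0.23941379] 0.03546379371119816
[(array([337.1, 221.3]), np.int32(159), [6, 1, 15, 24]), (array([348.5, 212.9]), np.int32(38), [22, 0, 4, 18])]
edge error px (np.float64(0.6339827466715633), np.float64(-0.5652758512230207))
[0.56110576 0.14330068 0.22488136] [ 0.86753762 -0.29365917 -0.40467384]
26.75
```

View pics/drop2.png

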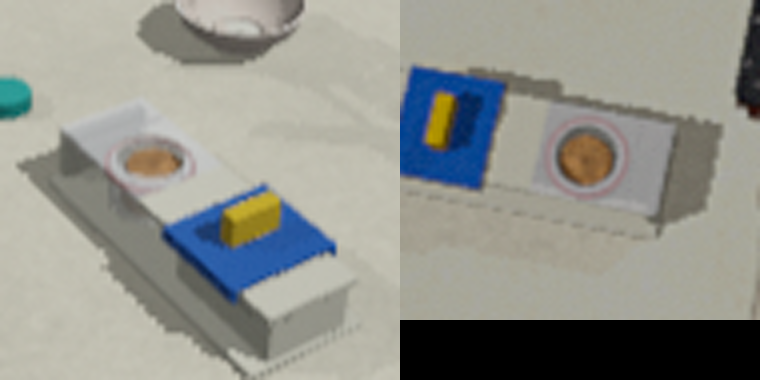

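Both discs look level in the tube: there is a round brown patch at top crop (587,157), and the scene view shows the disc face just below the rim at (153,163). I'll check the stack height, then slide the cover home until I feel the stop.

```bash
python3 - <<'E'
from h import *
d=pickle.load(open("s3.pkl","rb"));c=[max(blobs(d[n],(4,70,40),(20,255,255),10,b),key=lambda v:v[1]) for n,b in(("scene",(325,215,350,245)),("top",(278,190,306,220)))]
print([v[1:] for v in c],tri(d["scene"],c[0][0],d["top"],c[1][0]))
F=np.array([.5789,.2403]);M=np.array([.5613,.1433]);u=(M-F)/np.linalg.norm(M-F);yaw=np.degrees(np.arctan2(u[1],u[0]))+90+180;yaw=(yaw+180)%360-180
print(yaw,np.linalg.norm(M-F))
go(*F,.10,yaw);line(*F,.052,.1);print(r.sense()["contact_force"],r.sense()["tcp_pos"]);r.grab(12);s=r.sense();print("fin",s["opening"],s["contact_force"],s["clock"])
p=F+u*.093;line(*p,.052,.06);s=r.sense();print(s["tcp_pos"],s["contact_force"],s["opening"])
for k in np.arange(.0945,.106,.0015):
    line(*(F+u*k),.052,.03);s=r.sense();f=-np.dot(s["contact_force"][:2],u);print(round(k,4),round(f,1),np.round(np.dot(s["tcp_pos"][:2]-F,u),4))
    if f>15:break
print(s["clock"])
E
```

```text
[(np.int32(71), [7, 12, 13, 7]), (np.int32(130), [7, 9, 13, 12])] (array([0.55932326, 0.14399193, 0.03472397]), np.float64(0.00048479152838782887))
169.71594677275016 0.09858377148395164
[-0.1299344  -0.45033158  0.05138984] [0.57903364 0.24002894 0.2341225 ]
fin 0.012217461180298716 [-1.03523311 -0.59311898 -0.2514757 ] 29.6667
[0.56246887 0.14870342 0.23397658] [ 4.98677781 -1.54484255 -3.24694352] 0.011921910001887833
0.0945 -0.2 0.0944
0.096 1.1 0.0958
0.0975 0.4 0.0973
0.099 1.2 0.0988
0.1005 4.5 0.0996
0.102 8.7 0.1001
0.1035 13.8 0.1007
0.105 19.3 0.1012
33.3667
```

The stack top measures z = 0.0347, on the mark. The stop was felt at about 99.5 mm of travel. I'll release, retreat and check.

```bash
python3 - <<'E'
from h import *
p=r.sense()["tcp_pos"];r.let_go();r.wait(.2);line(p[0],p[1],.13,.15);go(.45,-.2,.2,170);d=snap("s4");r.wait(.2)
c=[max(blobs(d[n],(18,120,90),(32,255,255),10,b),key=lambda v:v[1])[0] for n,b in(("scene",(310,205,400,285)),("top",(230,170,330,235)))]
print(tri(d["scene"],c[0],d["top"],c[1]),r.sense()["clock"],r.sense()["contact_force"])
crops(d,"end",((230,150,400,285),(240,165,400,245)),2.4)
E
```

```text
(array([0.56158496, 0.14430149, 0.05806315]), np.float64(0.0006982389900582686)) 37.125 [ 0.01203662 -0.56319919  0.54402381]
```

View pics/end.png

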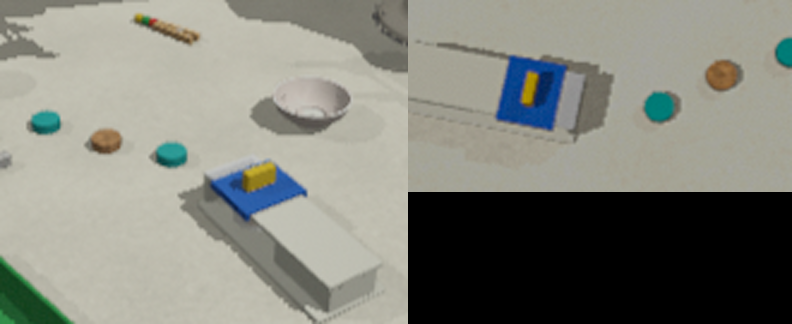

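The end view shows the blue cover over the tube with its fin at (259,177) in the scene crop. The spare disc, dish and clothespin have not moved. The fin measures within about 1 mm of the tube axis, and the push against the stop reached 19 N, so I'm handing in.

```bash
python3 -c "
from station import r
print(r.hand_in())"
```

```text
the job is handed in; nothing more can be done
None
```

I handed the job in at about 37 s on the robot clock: two discs lie flat in the tube with their top at the red mark, the cover is against its stop with the gripper clear, and the spare disc is still on the table; the judge's result was not shown.

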